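# Make up the sample-round carry tray

## Robot

A 7-joint arm with a two-finger parallel gripper is mounted at the origin on the work surface. World frame = base frame: x ahead of the robot, y to its left, z up, the work surface at z = 0. Lengths are in m, angles in rad, forces in N, time in s.
With the tool pointing down it reaches from about 0.425 to 0.875 m from the base axis. Payload 8.4 kg.
Tool frame: the origin (TCP) lies at the very end of the fingers, on their centre line; the grasp point (between the pads) lies 19 mm behind it; x points along the fingers, y is the direction in which the jaws open and shut, and the axes are right-handed (so a half turn about x gives the same grasp; the last joint's range is limited). The gripper opens to 87 mm and grips with 3 to 60 N. Pads are 19 mm wide; open, the fingers measure 117 mm over their backs; the gripper's body (75 mm by 190 mm) begins 51 mm behind the grasp point.
Start: joints at [-1.311, 0.333, 0.04, 1.465, -0.013, 1.343, -0.059], TCP at [0.228, 0.609, 0.223] pointing down, gripper open.
Joint ranges: [-2.58, 2.58], [-0.38, 2.09], [-1.3, 1.39], [0.25, 2.4], [-1.5, 4.64], [0.08, 2.09], [-2.65, 2.65]. Speed limits (rad/s): [2.22, 2.22, 2.79, 2.79, 3.14, 3.14, 3.14].

## Interface

Orientations are given as [roll, pitch, yaw] about the fixed x, y, z axes, in that order (R = Rz(yaw) Ry(pitch) Rx(roll)).
In Python, from bench import observe, read_camera, workorder gives the robot as it stands.
- The arm moves only by the shell command python3 -m handwheel 'ROWS' [FORCE]. ROWS is JSON, a list of rows, each a list of 5 numbers: the shift along the tool's x, y, z in m, then the turn about the tool's x in rad, then the finger opening in m, from 0 to 0.087. In form: [[dx, dy, dz, roll, jaw], ...]. A call has 1 to 20 rows; each row shifts and turns the commanded pose from where the row before left it, along the tool's axes as they then stand; what a row does not reach is not made up. A row lasts 1/10 s, in which the tool goes at most 50 mm and 8.59 degrees, less where a joint would pass 70% of its speed; a pose out of reach is approached as far as the arm can. A call with a gripper value outside its range is refused whole. The fingers move at their own pace and stop on an object; FORCE is the grip in N (left out, the last holds). Time passes only in rows, so rows that do not move let the fingers close. It gives the time, the measured TCP pose, the force and the opening at its end, in the units of the state.
- observe(): the state, without advancing time (a new reading comes with each control period).
- read_camera(name): name is "scene" or "top" or "wrist"; returns a dict with "color" (420x560x3 uint8, red, green, blue), "z_map" (420x560 float32, m along the optical axis (not along the pixel's ray), 0 where there is no reading), "fx", "fy", "cx", "cy" (pixels), "k1" (the pictures are not rectified: a ray, as slopes to the right and down, at radius r is drawn at 1 + k1 r^2 times it, then the intrinsics apply), "extrinsics" (4x4, takes a point from world to camera coordinates). Camera axes: x right, y down, z forward; pixel columns grow to the right and rows downward; lengths in m; the calibration is good to about 2 mm. A picture is of the moment at which its call begins.
- workorder.sign_off(): hands the job in, once; it reports no verdict.
The state is a dict: "t": time; "joints": joint angles; "qvel": joint speeds; "tau": joint torques, N m; "eef_pos": TCP position; "ee_rot": TCP orientation; "contact_force": force on the tool from outside, world axes, zero at the start; "ft_torque": the same for the moment, N m; "opening": finger opening in m.
Only numpy, scipy, OpenCV 4.12 (cv2) and the standard library are available. Lean on these libraries where they do the work, as an engineer would, in place of code of your own. Each camera call takes 0.05 s, during which the arm holds its last target.

## Task

Pack the blue carry tray for the next sampling round: the red-lidded pot into the round well, the green slide mailer into the long narrow pocket, the purple lancet box into the wide rectangular pocket, and the roll of labels over the upright spindle. Set each down gently without dropping it, the same way up as it is now and fully down on the floor of its place. Leave the look-alikes, the yellow-lidded pot and the orange mailer, where they are.

Things in the scene. Friction and masses are not known exactly. Their poses are not given: they have to be found in the camera images.
- red_pot: Sample pot to pack: whitish round pot with a RED screw lid, standing upright and loose on the bench, 62 mm tall in all; lid 47 mm across and 15 mm high at the top, body 43 mm across under the lid narrowing to 38 mm at the foot. About 70 g. Origin: centre of its underside; z up through the lid.
- green_mailer: Slide mailer to pack: plain GREEN plastic case lying loose on its long edge on the bench, 80 mm long (its x axis) by 22 mm wide (its y axis) by 32 mm tall. About 45 g. Origin: centre of its underside; z up. The same after half a turn.
- lancet_box: Lancet box to pack: white and PURPLE closed carton, loose on the bench, 72 mm long (x) by 46 mm wide (y) by 50 mm tall. About 90 g. Origin: centre of its underside; z up. Either way round will do.
- label_roll: Roll of tube labels to pack: tan-brown ring, loose, lying flat on the bench with its core upright, 60 mm across, 32 mm tall, core opening 36 mm across right through. About 80 g. Origin: centre of its underside; z up along the core.
- well_insert: Place for the red-lidded pot: light grey block 24 mm tall, 108 mm square, with one ROUND well in its middle, 64 mm across, 20 mm deep (floor 4 mm above the underside). One of four square inserts, two by two, centres 110 mm apart, any arrangement, all turned alike, fixed, on the 4 mm floor of a blue tray. Origin: centre of its underside, 4 mm above the bench; z up.
- slot_insert: Place for the green mailer: light grey block 18 mm tall, 108 mm square, with one LONG NARROW pocket in its middle, 98 mm along its x axis by 40 mm along y, 14 mm deep (floor 4 mm above the underside). Fixed in the blue tray, which is 230 mm square with walls up to 26 mm above the bench, 4 mm thick. Origin: centre of its underside, 4 mm above the bench; z up.
- bin_insert: Place for the lancet box: light grey block 24 mm tall, 108 mm square, with one WIDE RECTANGULAR pocket in its middle, 90 mm along its x axis by 64 mm along y, 20 mm deep (floor 4 mm above the underside). Fixed in the blue tray; grip bars at the tray's two y ends stand 27 mm out, 23 mm high. Origin: centre of its underside, 4 mm above the bench; z up.
- spindle_insert: Place for the label roll: light grey flat plate 4 mm thick, 108 mm square, with an upright metal SPINDLE in its middle, 18 mm across, with a tapered tip ending 24 mm above the plate (28 mm above the underside); the roll lies flat on the plate. Fixed in the blue tray. Origin: centre of its underside, 4 mm above the bench; z up.
- yellow_pot: Look-alike to leave alone: the same pot as the red one, 62 mm tall, lid 47 mm across, but with a YELLOW lid; loose, upright on the bench. Origin: centre of its underside; z up.
- orange_mailer: Look-alike to leave alone: the same mailer as the green one, 80 x 22 x 32 mm (x, y, z), but ORANGE; loose on the bench. Origin: centre of its underside; z up.

How it is judged:
At the end, for the whole second after the job is handed in: Pot within 15 mm of its well's centre, mailer 15 mm, box 18 mm, roll 14 mm; mailer and box along their pockets within 0.4 rad; each within 4 mm of its floor, level within 0.12 rad, same way up, at rest. Yellow-lidded pot and orange mailer within 20 mm of their starts (horizontal distance between red_pot and well_insert below 0.015 m and z of red_pot in the frame of well_insert between 0 and 0.008 m and angle between each of red_pot, green_mailer, lancet_box, label_roll's own z axis and vertical below 0.12 rad and linear speed of each of red_pot, green_mailer, lancet_box, label_roll below 0.02 m/s and angular speed of each of red_pot, green_mailer, lancet_box, label_roll below 0.2 rad/s and horizontal distance between green_mailer and slot_insert below 0.015 m and z of green_mailer in the frame of slot_insert between 0 and 0.008 m and angle between the x axis of green_mailer and the x axis of slot_insert, either way round below 0.4 rad and horizontal distance between lancet_box and bin_insert below 0.018 m and z of lancet_box in the frame of bin_insert between 0 and 0.008 m and angle between the x axis of lancet_box and the x axis of bin_insert, either way round below 0.4 rad and horizontal distance between label_roll and spindle_insert below 0.014 m and z of label_roll in the frame of spindle_insert between 0 and 0.008 m and distance of each of yellow_pot, orange_mailer from where it was at the start of the episode below 0.02 m); the robot touches nothing.
It fails at once if the yellow-lidded pot is moved by more than 20 mm or tipped (distance of yellow_pot from where it was at the start of the episode above 0.02 m or angle between yellow_pot's own z axis and vertical above 0.5 rad).
It fails at once if the orange mailer is moved by more than 20 mm or tipped (distance of orange_mailer from where it was at the start of the episode above 0.02 m or angle between orange_mailer's own z axis and vertical above 0.5 rad).
It fails at once if a packed thing is dropped (falls free of the gripper faster than 0.8 m/s, some 33 mm of free fall) ((linear speed of red_pot above 0.8 m/s and contact force between red_pot and the fingers below 0.05 N) or (linear speed of green_mailer above 0.8 m/s and contact force between green_mailer and the fingers below 0.05 N) or (linear speed of lancet_box above 0.8 m/s and contact force between lancet_box and the fingers below 0.05 N) or (linear speed of label_roll above 0.8 m/s and contact force between label_roll and the fingers below 0.05 N)).
It also fails if it takes over 106 s, if anything falls off the work surface, if the arm or the gripper's body presses on something with over 40 N, if the wrist force passes 120 N, or if a joint passes its speed limit or range.

## Working session

There is one attempt and no reset: what is moved stays moved. The work goes in short steps, Python scripts to look and compute and a shell command to move; the robot and the scene stay as the last step left them, time stands still between calls to the robot, and variables do not carry over. Pictures are saved under pics/ and viewed, and the job is handed in when it is done.

```bash
ls -la; mkdir -p pics
cat > h.py <<'E'
import numpy as np, cv2
from bench import observe, read_camera
def save(c,fn): cv2.imwrite('pics/'+fn,cv2.cvtColor(c['color'],cv2.COLOR_RGB2BGR))
E
python3 - <<'E'
from h import *
s=observe()
for k in s: print(k,np.round(s[k],4) if s[k] is not None else None)
import pickle
for n in ['top','scene','wrist']:
    c=read_camera(n); save(c,n+'0.png'); pickle.dump(c,open(n+'0.pkl','wb'))
    print(n,c['fx'],c['fy'],c['cx'],c['cy'],c['k1'],np.round(c['extrinsics'],3).tolist())
E
```

```text
total 12
drwxr-xr-x  3 agent agent 4096 Dec  7 13:31 .
drwxr-xr-x 23 root  root  4096 Dec  7 13:31 ..
drwxr-xr-x  2 agent agent 4096 Dec  7 13:31 pics
t 0.0
joints [-1.3112  0.3339  0.0399  1.4663 -0.0134  1.3433 -0.0585]
qvel [ 0.0002 -0.0003 -0.     -0.0005 -0.0001  0.0005 -0.0006]
tau [ 1.00000e-04 -6.56381e+01  1.33530e+00 -4.03792e+01 -5.96000e-02
  4.54000e-02  2.00000e-04]
eef_pos [0.2281 0.6081 0.2217]
ee_rot [-1.502   1.5692 -1.8608]
contact_force [ 0.1289 -0.3368  0.141 ]
ft_torque [-0.0244 -0.081  -0.0183]
opening 0.0869
top 397.5315871513713 397.5315871513713 278.7063179703463 203.95020505182228 -0.09155529889727411 [[0.015, -1.0, 0.011, -0.055], [-0.994, -0.016, -0.107, 0.553], [0.107, -0.009, -0.994, 1.055], [0.0, 0.0, 0.0, 1.0]]
scene 534.8031482772055 534.8031482772055 278.6490212712007 210.49100066267812 -0.0667597452032712 [[0.599, 0.8, -0.008, -0.318], [0.604, -0.459, -0.652, -0.315], [-0.525, 0.386, -0.758, 1.544], [0.0, 0.0, 0.0, 1.0]]
wrist 377.0291815689635 377.0291815689635 270.4082113085444 209.2867369070872 -0.07515435704413743 [[0.351, 0.936, -0.001, -0.65], [0.902, -0.338, 0.27, -0.033], [0.252, -0.095, -0.963, 0.39], [0.0, 0.0, 0.0, 1.0]]
```

View pics/top0.png

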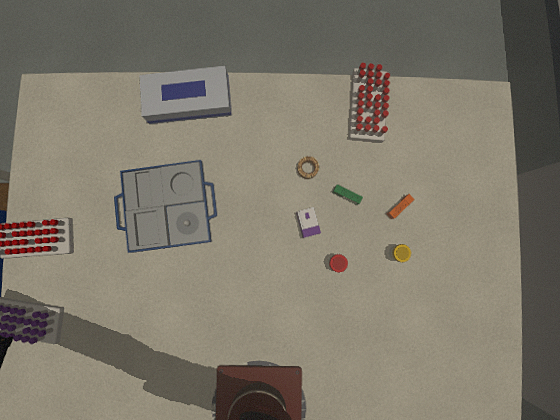

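View pics/scene0.png

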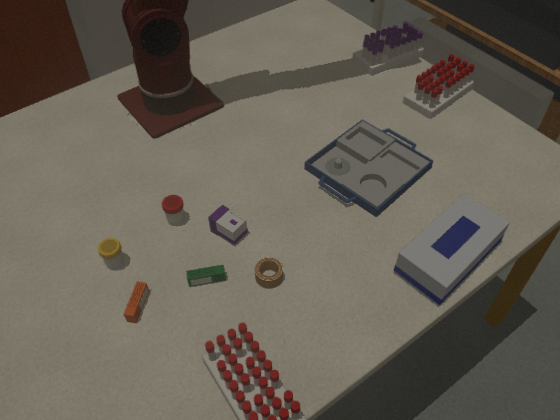

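View pics/wrist0.png

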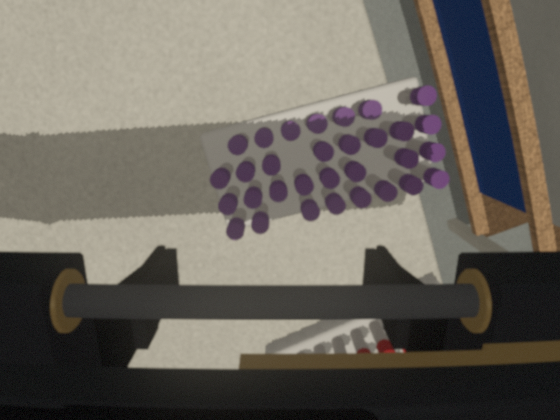

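The top view shows the tray centred near (167,207). The round well is at (182,184) and the spindle at (187,223), with the two rectangular pockets at (146,188) and (148,228). Loose items are the roll (308,167), green mailer (347,194), lancet box (308,222), red pot (339,263), orange mailer (400,206) and yellow pot (402,253). I'll zoom in and measure.

```bash
cat >> h.py <<'E'
def ray(c,u,v):
    K=np.array([[c['fx'],0,c['cx']],[0,c['fy'],c['cy']],[0,0,1.]])
    # distort: xd = x(1+k1 r^2): same as opencv k1
    p=cv2.undistortPoints(np.array([[[u,v]]],float),K,np.array([c['k1'],0,0,0.]))[0,0]
    E=np.array(c['extrinsics']);R=E[:3,:3];o=-R.T@E[:3,3]
    return o,R.T@np.array([p[0],p[1],1])
def plane(c,u,v,h):
    o,d=ray(c,u,v); return o+d*(h-o[2])/d[2]
def px(c,P):
    K=np.array([[c['fx'],0,c['cx']],[0,c['fy'],c['cy']],[0,0,1.]]);E=np.array(c['extrinsics'])
    return cv2.projectPoints(np.array(P,float).reshape(-1,1,3),cv2.Rodrigues(E[:3,:3])[0],E[:3,3],K,np.array([c['k1'],0,0,0.]))[0][:,0]
def pz(c,u,v):
    o,d=ray(c,u,v); return o+d*c['z_map'][int(round(v)),int(round(u))]
E
python3 - <<'E'
from h import *; import pickle
t=pickle.load(open('top0.pkl','rb'));s=pickle.load(open('scene0.pkl','rb'))
def crop(c,x0,y0,x1,y1,k,fn):
    im=cv2.resize(cv2.cvtColor(c['color'][y0:y1,x0:x1],cv2.COLOR_RGB2BGR),None,fx=k,fy=k,interpolation=cv2.INTER_CUBIC)
    cv2.imwrite('pics/'+fn,cv2.convertScaleAbs(im,alpha=1.4))
crop(t,105,150,225,260,5,'t_tray.png'); crop(t,285,145,425,280,4,'t_obj.png'); crop(s,80,180,300,330,3.5,'s_obj.png')
# grid of heights in tray
for v in range(160,256,8): print(v,[ '%3d'%(1000*pz(t,u,v)[2]) for u in range(112,220,8)])
E
```

```text
160 ['1108', '  0', '  0', ' -2', ' -1', ' -1', ' -2', ' -1', ' -5', ' -2', ' -1', ' 20', '  0', ' -3']
168 [' -1', ' -1', ' -4', ' -3', ' 25', ' 16', ' 25', ' 25', ' 28', ' 28', ' 29', ' 15', '  0', ' -2']
176 ['  0', ' -1', ' 19', '  9', '  6', ' 20', ' 20', ' 28', '  6', '  4', ' 25', ' 27', ' -3', '  0']
184 ['  0', ' -2', ' 16', ' 11', ' 10', ' 20', ' 23', ' 24', '  5', '  6', '  8', ' 28', ' 21', '  0']
192 [' -3', '  0', ' 21', ' 19', '  5', ' 24', ' 22', ' 28', '  5', '  7', ' 24', ' 24', ' -1', ' -3']
200 [' -2', ' -2', ' 22', ' 19', '  7', ' 18', ' 20', ' 28', ' 26', ' 23', ' 27', ' 15', ' -2', ' -4']
208 ['  1', ' -2', ' 18', ' 21', ' 29', ' 25', ' 28', '  5', '  9', '  5', '  4', '  7', ' -3', '  0']
216 [' -1', ' -2', ' 24', '  6', '  7', '  7', ' 30', '  6', '  8', '  7', '  6', '  8', ' 19', ' -1']
224 [' -1', '  0', ' 24', ' 15', ' 12', '  3', ' 24', '  6', '  4', ' 30', '  6', '  7', ' 14', ' -3']
232 [' -3', '  0', ' 26', ' 13', '  6', '  1', ' 28', '  7', '  6', '  9', '  5', '  5', ' 25', '  0']
240 [' -4', '  0', ' 26', ' 22', '  6', '  2', ' 27', ' 15', ' 11', '  6', '  7', '  9', ' 25', ' -1']
248 ['  0', '  0', ' 23', ' 25', ' 28', ' 24', ' 22', '  1', ' -1', '  0', '  0', '  0', '  0', '  4']
```

View pics/t_tray.png

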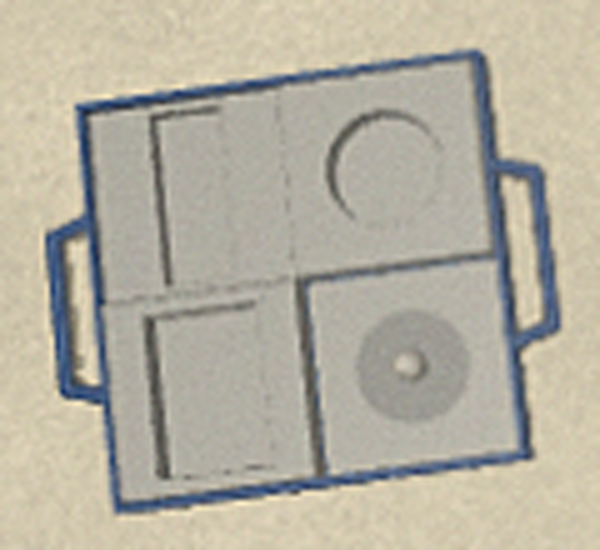

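View pics/t_obj.png

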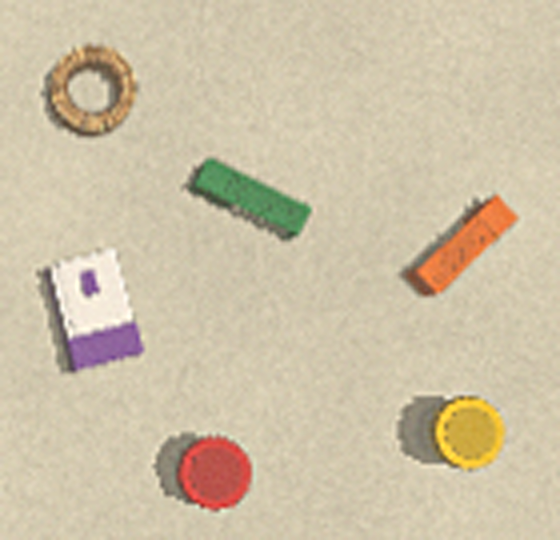

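View pics/s_obj.png

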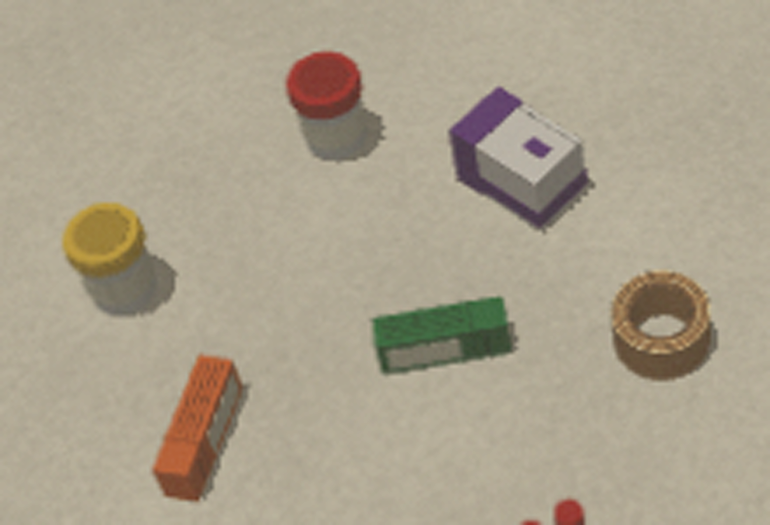

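The slot is the upper-left pocket, the bin is lower-left, the well is upper-right and the spindle is lower-right. Now I'll measure the poses.

```bash
cat > meas.py <<'E'
from h import *; import pickle,sys
def mask(c,lo,hi,box):
    hsv=cv2.cvtColor(c['color'],cv2.COLOR_RGB2HSV); m=cv2.inRange(hsv,np.array(lo),np.array(hi))
    z=np.zeros_like(m); x0,y0,x1,y1=box; z[y0:y1,x0:x1]=m[y0:y1,x0:x1]
    n,l,st,_=cv2.connectedComponentsWithStats(z); k=1+np.argmax(st[1:,4]); return (l==k).astype(np.uint8)
def hull(m,c,h):
    ct=max(cv2.findContours(m,cv2.RETR_EXTERNAL,cv2.CHAIN_APPROX_NONE)[0],key=cv2.contourArea)[:,0]
    P=np.array([plane(c,u,v,h)[:2] for u,v in ct]); return P
def rect(P):
    (x,y),(w,h),a=cv2.minAreaRect((P*1000).astype(np.float32))
    if w<h: w,h,a=h,w,a+90
    return round(x,1),round(y,1),round(w,1),round(h,1),round((a+90)%180-90,1)
E
python3 - <<'E'
from meas import *
t=pickle.load(open('top0.pkl','rb'));s=pickle.load(open('scene0.pkl','rb'))
E=t['extrinsics'];print('cam top',-E[:3,:3].T@E[:3,3]);E=s['extrinsics'];print('cam scene',-E[:3,:3].T@E[:3,3])
R=dict(red=((0,130,90),(8,255,255)),yellow=((20,130,90),(32,255,255)),green=((50,100,30),(85,255,255)),orange=((4,130,90),(15,255,255)),tan=((5,70,50),(18,255,255)))
hh=dict(red=.062,yellow=.062,green=.032,orange=.032,tan=.032)
bt=dict(red=(320,245,358,282),yellow=(385,240,420,270),green=(325,180,370,210),orange=(380,190,420,225),tan=(290,150,325,185))
bs=dict(red=(155,190,190,225),yellow=(90,230,130,275),green=(180,255,235,292),orange=(120,275,155,328),tan=(250,250,290,292))
for k in R:
  for c,b in ((t,bt[k]),(s,bs[k])):
    m=mask(c,*R[k],b); P=hull(m,c,hh[k]); 
    print(k,m.sum(),rect(P),'circ',np.round(np.array(cv2.minEnclosingCircle((P*1000).astype(np.float32))[0])), 'ell',np.round(cv2.fitEllipse((P*1000).astype(np.float32))[0],1))
def cp(c,u,v,k,x0,y0): return ((u+.5)/k-.5+x0,(v+.5)/k-.5+y0)
print('tray')
C=[plane(t,*cp(t,u,v,5,105,150),.026)[:2]*1000 for u,v in [(79,106),(481,53),(530,457),(118,510)]]
print(np.round(C,1).tolist(),np.round(np.mean(C,0),1))
for i in range(4):
  d=C[(i+1)%4]-C[i]; print(np.hypot(*d).round(1), np.degrees(np.arctan2(d[1],d[0])).round(1))
print('spindle',plane(t,*cp(t,410,363,5,105,150),.030)*1000,'well top ring',plane(t,*cp(t,386,172,5,105,150),.028)*1000)
print('roundbox corners top')
B=[plane(t,*cp(t,u,v,4,285,145),.050)[:2]*1000 for u,v in [(49,262),(113,249),(144,353),(73,370)]]
print(np.round(B,1).tolist(),np.mean(B,0)); print(rect(np.array(B)/1000))
B=[plane(s,*cp(s,u,v,3.5,80,180),.050)[:2]*1000 for u,v in [(450,131),(501,88),(583,143),(530,185)]]
print(np.round(B,1).tolist(),np.mean(B,0)); print(rect(np.array(B)/1000))
E
```

```text
cam top [ 0.43749943 -0.03631347  1.1085438 ]
cam scene [ 1.1923312  -0.48556468  0.96325433]
red 244 (397.4, -204.0, 44.7, 44.3, -44.8) circ [ 398. -205.] ell [ 397.7 -204.9]
red 239 (400.9, -205.1, 45.1, 42.7, 4.0) circ [ 401. -204.] ell [ 401.2 -204.6]
yellow 243 (426.4, -374.9, 45.0, 43.3, -0.6) circ [ 426. -374.] ell [ 426.  -374.7]
yellow 315 (431.3, -374.9, 48.5, 45.0, -4.7) circ [ 432. -376.] ell [ 431.  -375.3]
green 115 (584.8, -235.2, 76.2, 20.0, 64.1) circ [ 584. -235.] ell [ 586.1 -234.5]
green 33 (601.7, -209.3, 18.1, 18.1, -23.3) circ [ 602. -208.] ell [ 602.7 -208.4]
orange 225 (555.0, -383.8, 78.7, 21.3, -45.6) circ [ 555. -384.] ell [ 553.4 -383. ]
orange 357 (558.7, -385.5, 80.7, 21.8, -46.5) circ [ 559. -385.] ell [ 558.4 -384.9]
tan 239 (656.7, -124.1, 59.7, 58.5, 26.5) circ [ 657. -126.] ell [ 657.4 -124.6]
tan 645 (671.5, -131.7, 75.3, 56.9, -37.1) circ [ 671. -131.] ell [ 670.8 -130.9]
tray
[[640.4, 397.3], [673.2, 171.7], [450.2, 136.9], [416.8, 362.7]] [545.1 267.2]
228.0 -81.7
225.7 -171.1
228.3 98.4
226.3 8.8
spindle [499.92597661 203.45184609  30.        ] well top ring [605.16427034 221.44935168  28.        ]
roundbox corners top
[[536.0, -95.2], [545.4, -138.1], [476.1, -159.2], [464.1, -111.9]] [ 505.40041382 -126.10581947]
(505.9, -126.5, 73.7, 48.8, 14.2)
[[480.1, -158.0], [469.1, -112.1], [539.7, -95.9], [547.7, -141.5]] [ 509.1496639  -126.84150414]
(509.8, -126.6, 72.4, 47.2, 13.5)
```

```bash
cat > go.py <<'E'
# usage: python3 go.py X Y Z [psi_deg]: prints shift in tool axes (mm) after roll
import sys; from h import *
from scipy.spatial.transform import Rotation as Ro
s=observe(); R=Ro.from_euler('xyz',s['ee_rot']).as_matrix(); p=np.array(s['eef_pos'])
psi=np.degrees(np.arctan2(R[1,1],R[0,1]))
print('t',round(s['t'],2),'p',np.round(p*1000,1),'psi',psi.round(1),'tilt',np.degrees(np.arccos(-R[2,0])).round(2),'F',np.round(s['contact_force'],1),'open',round(s['opening']*1000,1),'j',np.round(s['joints'],2))
a=[float(x) for x in sys.argv[1:]]
if len(a)>=3:
    roll=0
    if len(a)>3:
        roll=(psi-a[3]+90)%180-90 if len(a)<5 else (psi-a[3]+180)%360-180
    R2=R@Ro.from_euler('x',roll,degrees=True).as_matrix()
    print('roll rad',np.radians(roll).round(3),'tool mm',np.round(R2.T@(np.array(a[:3])-p*1000),1))
E
python3 go.py 560 200 200 53.7; python3 go.py 399 -205 150 53.7
python3 - <<'E'
from meas import *
s=pickle.load(open('scene0.pkl','rb'))
im=cv2.resize(cv2.cvtColor(s['color'][110:220,290:450],cv2.COLOR_RGB2BGR),None,fx=5,fy=5,interpolation=cv2.INTER_CUBIC)
# overlay predicted insert centres (top-view) and tray corners
ex=np.array([np.cos(np.radians(8.6)),np.sin(np.radians(8.6))]);ey=np.array([-ex[1],ex[0]]);c=np.array([.5451,.2672])
for (a,b,h) in [(115,115,.026),(115,-115,.026),(-115,-115,.026),(-115,115,.026),(55,-55,.028),(-55,-55,.032),(55,55,.022),(-55,55,.028)]:
    q=c+(a*ex+b*ey)/1000; u,v=(px(s,[q[0],q[1],h])[0]+.5-[290,110])*5-.5
    cv2.drawMarker(im,(int(u),int(v)),(0,0,255),cv2.MARKER_CROSS,12,1); print(a,b,q.round(4))
cv2.imwrite('pics/s_tray.png',im)
E
```

```text
t 0.15 p [228.1 608.3 221.9] psi 69.4 tilt 0.07 F [-0.5  0.  -0.5] open 86.8 j [-1.31  0.33  0.04  1.47 -0.01  1.34 -0.06]
roll rad 0.275 tool mm [  22.2 -132.5  509.2]
t 0.15 p [228.1 608.3 221.9] psi 69.4 tilt 0.07 F [-0.5  0.  -0.5] open 86.8 j [-1.31  0.33  0.04  1.47 -0.01  1.34 -0.06]
roll rad 0.275 tool mm [  72.8 -554.2  619.2]
115 115 [0.6416 0.3981]
115 -115 [0.676  0.1707]
-115 -115 [0.4486 0.1363]
-115 115 [0.4142 0.3637]
55 -55 [0.6077 0.221 ]
-55 -55 [0.4989 0.2046]
55 55 [0.5913 0.3298]
-55 55 [0.4825 0.3134]
```

View pics/s_tray.png

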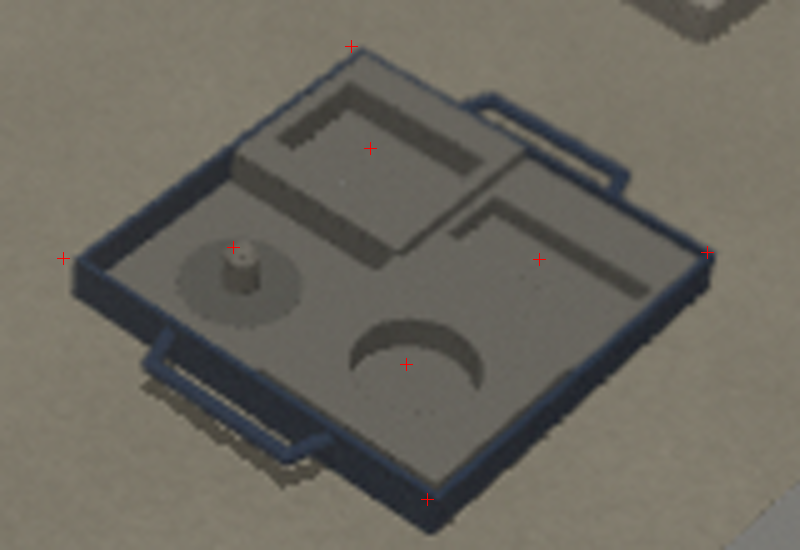

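The scene view agrees with the top view to about 2–3 mm. The bin is at (370,148), the slot at (539,260), the well at (406,364) and the spindle at (235,247). Next I'll move to the red pot.

```bash
python3 -m handwheel '[[0,0,0,0.137,0.087],[0,0,0,0.137,0.087],[0.002,-0.01,0.04,0,0.087],[0.002,-0.01,0.04,0,0.087],[0.002,-0.01,0.04,0,0.087],[0.002,-0.01,0.04,0,0.087],[0.002,-0.01,0.04,0,0.087],[0.002,-0.01,0.04,0,0.087],[0.002,-0.01,0.04,0,0.087],[0.002,-0.01,0.04,0,0.087],[0.002,-0.01,0.04,0,0.087],[0.002,-0.01,0.04,0,0.087],[0.002,-0.01,0.04,0,0.087],[0.002,-0.01,0.04,0,0.087]]' 20; python3 go.py 399 -205 150 53.7
```

```text
t: 1.55
eef_pos: [0.545, 0.2265, 0.1984]
ee_rot: [-2.339, 1.571, -2.972]
contact_force: [0.2, 0.9, 0.6]
opening: 0.087
t 1.55 p [545.  226.5 198.4] psi 53.8 tilt 0.01 F [0.2 0.9 0.6] open 87.0 j [-0.78  0.23  0.37  1.67 -0.09  1.26  0.54]
roll rad 0.001 tool mm [  48.4 -434.2  137.8]
```

```bash
python3 -m handwheel '[[0.004,-0.039,0.012,0,0.087],[0.004,-0.039,0.012,0,0.087],[0.004,-0.039,0.012,0,0.087],[0.004,-0.039,0.012,0,0.087],[0.004,-0.039,0.012,0,0.087],[0.004,-0.039,0.012,0,0.087],[0.004,-0.039,0.012,0,0.087],[0.004,-0.039,0.012,0,0.087],[0.004,-0.039,0.012,0,0.087],[0.004,-0.039,0.012,0,0.087],[0.004,-0.039,0.012,0,0.087],[0,-0.005,0.006,0,0.087],[0,0,0,0,0.087]]'; python3 go.py 399 -205 100 53.7
python3 - <<'E'
from h import *
c=read_camera('wrist'); save(c,'w_red.png')
E
```

```text
t: 2.85
eef_pos: [0.3988, -0.2046, 0.1546]
ee_rot: [0.796, 1.571, 0.16]
contact_force: [0.3, -0.2, -0.1]
opening: 0.0868
t 2.85 p [ 398.8 -204.6  154.6] psi 53.6 tilt 0.02 F [ 0.3 -0.2 -0.1] open 86.8 j [-0.41 -0.09  0.76  2.05  0.06  1.15  1.26]
roll rad -0.002 tool mm [54.6 -0.2  0.4]
```

View pics/w_red.png

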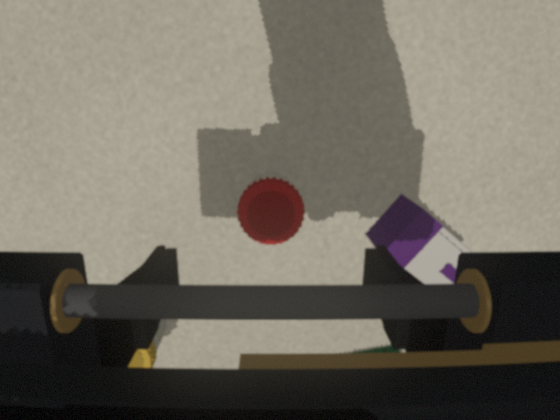

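The wrist view shows the red lid centred at (270,211), midway between the fingers. A ray cast will check the other axis.

```bash
python3 - <<'E'
from meas import *
c=read_camera('wrist')
hsv=cv2.cvtColor(c['color'],cv2.COLOR_RGB2HSV)
m=mask(c,(0,120,60),(6,255,255),(220,160,330,260)); P=hull(m,c,.062)
print(m.sum(),rect(P),cv2.fitEllipse((P*1000).astype(np.float32)))
E
python3 -m handwheel '[[0.03,0,0,0,0.087],[0.03,0,0,0,0.087],[0.03,0,0,0,0.087],[0.02,0,0,0,0.087],[0.008,0,0,0,0.087],[0,0,0,0,0.087]]'; python3 go.py 399 -205 36 53.7
```

```text
3331 (398.7, -203.4, 46.6, 46.4, -83.4) ((399.00201416015625, -203.7089080810547), (45.21482849121094, 47.12287521362305), 51.16978454589844)
t: 3.55
eef_pos: [0.3986, -0.2026, 0.0359]
ee_rot: [-2.52, 1.569, 3.132]
contact_force: [0.7, 1.0, 0.5]
opening: 0.0867
t 3.55 p [ 398.6 -202.6   35.9] psi 53.8 tilt 0.13 F [0.7 1.  0.5] open 86.7 j [-0.37  0.14  0.8   2.17 -0.13  0.87  1.44]
roll rad 0.002 tool mm [-0.1 -1.7  1.7]
```

```bash
python3 -m handwheel '[[0,0,0,0,0.06],[0,0,0,0,0.03],[0,0,0,0,0.03],[0,0,0,0,0.03],[0,0,0,0,0.03],[0,0,0,0,0.03],[0,0,0,0,0.03],[0,0,0,0,0.03]]' 20; python3 go.py
```

```text
t: 4.35
eef_pos: [0.399, -0.2037, 0.0367]
ee_rot: [0.315, 1.571, -0.318]
contact_force: [0.2, 0.3, 1.4]
opening: 0.0461
t 4.35 p [ 399.  -203.7   36.7] psi 53.7 tilt 0.01 F [0.2 0.3 1.4] open 46.1 j [-0.37  0.14  0.8   2.17 -0.13  0.87  1.45]
```

```bash
python3 -m handwheel '[[-0.02,0,0,0,0.03],[-0.04,0,0,0,0.03],[-0.04,0,0,0,0.03],[0,0,0,0,0.03]]'; python3 go.py 608.5 221 135 53.7
```

```text
t: 4.75
eef_pos: [0.4015, -0.2048, 0.1409]
ee_rot: [0.57, 1.564, -0.063]
contact_force: [0.0, -0.5, -1.0]
opening: 0.0464
t 4.75 p [ 401.5 -204.8  140.9] psi 53.7 tilt 0.42 F [ 0.  -0.5 -1. ] open 46.4 j [-0.44 -0.07  0.8   2.07  0.05  1.11  1.28]
roll rad 0.0 tool mm [  7.2 465.6 -85.3]
```

```bash
python3 -m handwheel '[[0,0.02,-0.004,0,0.03],[0,0.04,-0.007,0,0.03],[0,0.04,-0.007,0,0.03],[0,0.04,-0.007,0,0.03],[0,0.04,-0.007,0,0.03],[0,0.04,-0.007,0,0.03],[0,0.04,-0.008,0,0.03],[0,0.04,-0.008,0,0.03],[0,0.04,-0.008,0,0.03],[0,0.04,-0.008,0,0.03],[0,0.04,-0.008,0,0.03],[0,0.03,-0.004,0,0.03],[0,0.015,-0.002,0,0.03],[0,0,0,0,0.03],[0,0,0,0,0.03]]'; python3 go.py 608.5 221 70 53.7
python3 - <<'E'
from h import *
c=read_camera('wrist'); save(c,'w_well.png')
c=read_camera('scene'); save(c,'s_well.png')
E
```

```text
t: 6.25
eef_pos: [0.6051, 0.2197, 0.1359]
ee_rot: [-1.527, 1.569, -2.161]
contact_force: [0.1, -0.2, -0.1]
opening: 0.0462
t 6.25 p [605.1 219.7 135.9] psi 53.7 tilt 0.1 F [ 0.1 -0.2 -0.1] open 46.2 j [-0.78  0.4   0.47  1.61 -0.19  1.18  0.67]
roll rad -0.001 tool mm [65.9  3.2  2. ]
```

View pics/w_well.png

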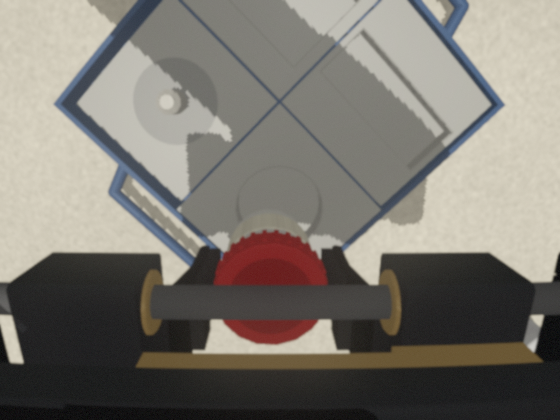

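View pics/s_well.png

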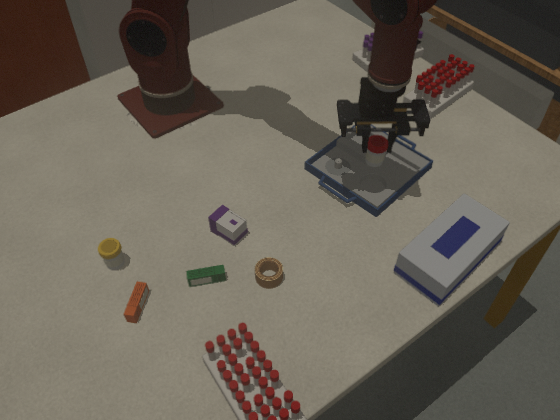

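The wrist view shows the spindle at (170,101), the tray centre cross near (281,101) and the well ring spanning about 238–322 with its back at row 166. I'll cast those as a cross-check.

Run:
```python
from h import *
c=read_camera('wrist')
for n,u,v,h in [('spindle',170,100,.031),('centre',281,101,.027),('cornerL',57,103,.026),('cornerR',501,103,.026),('wellL',238,203,.028),('wellR',322,203,.028),('wellback',280,166,.028)]:
    print(n,np.round(plane(c,u,v,h)*1000,1))
```

```text
spindle [502.8 209.7  31. ]
centre [549.1 270.8  27. ]
cornerL [453.3 141.8  26. ]
cornerR [642.8 399.4  26. ]
wellL [589.5 202.   28. ]
wellR [626.6 252.3  28. ]
wellback [585.6 243.4  28. ]
```

```bash
python3 -m handwheel '[[0,0.005,0.002,0,0.03],[0.03,0,0,0,0.03],[0.03,0,0,0,0.03],[0.018,0,0,0,0.03],[0.008,0,0,0,0.03],[0,0,0,0,0.03],[0,0,0,0,0.03]]'; python3 go.py 609.5 222 45 53.7
python3 - <<'E'
from h import *
c=read_camera('scene'); im=c['color'][110:210,310:450]
cv2.imwrite('pics/s_well2.png',cv2.convertScaleAbs(cv2.resize(im[:,:,::-1],None,fx=5,fy=5),alpha=1.3))
E
```

```text
t: 7.1
eef_pos: [0.6107, 0.2245, 0.0517]
ee_rot: [1.015, 1.569, 0.382]
contact_force: [0.6, 0.3, 1.0]
opening: 0.0464
t 7.1 p [610.7 224.5  51.7] psi 53.7 tilt 0.08 F [0.6 0.3 1. ] open 46.4 j [-0.76  0.5   0.45  1.66 -0.24  1.03  0.7 ]
roll rad 0.0 tool mm [ 6.7 -2.7  0.5]
```

View pics/s_well2.png

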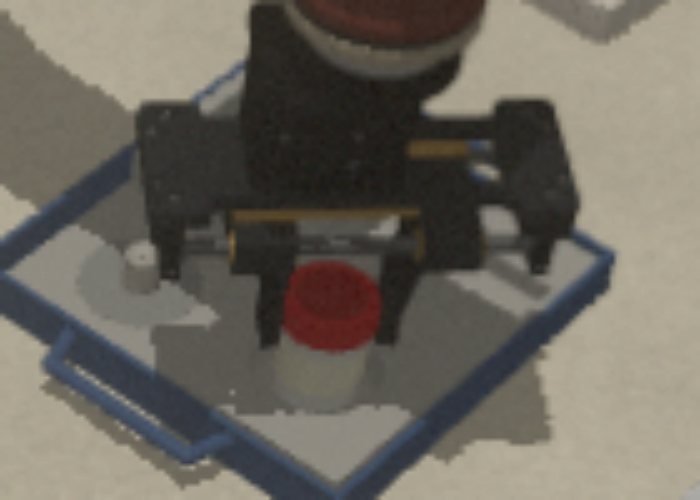

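```bash
python3 -m handwheel '[[0.003,-0.001,0,0,0.03],[0.003,-0.001,0,0,0.03],[0.001,0,0,0,0.03],[0,0,0,0,0.03]]'; python3 go.py 609.5 222 45 53.7
```

```text
t: 7.55
eef_pos: [0.6094, 0.2227, 0.0447]
ee_rot: [1.082, 1.57, 0.449]
contact_force: [-2.4, -1.1, 8.2]
opening: 0.0464
t 7.55 p [609.4 222.7  44.7] psi 53.7 tilt 0.07 F [-2.4 -1.1  8.2] open 46.4 j [-0.76  0.5   0.44  1.67 -0.25  1.02  0.7 ]
roll rad 0.0 tool mm [-0.3 -0.5  0.5]
```

```bash
python3 -m handwheel '[[-0.0005,0,0,0,0.05],[0,0,0,0,0.055],[0,0,0,0,0.065],[0,0,0,0,0.065],[-0.02,0,0,0,0.065],[-0.04,0,0,0,0.087],[-0.04,0,0,0,0.087],[0,0,0,0,0.087]]'; python3 go.py 658 -125 120 53.7
python3 - <<'E'
from h import *
c=read_camera('wrist'); save(c,'w_well3.png')
E
```

```text
t: 8.35
eef_pos: [0.6119, 0.2236, 0.1501]
ee_rot: [1.09, 1.562, 0.457]
contact_force: [1.2, 0.4, 0.4]
opening: 0.0812
t 8.35 p [611.9 223.6 150.1] psi 53.7 tilt 0.51 F [1.2 0.4 0.4] open 81.2 j [-0.79  0.4   0.48  1.58 -0.19  1.2   0.67]
roll rad 0.0 tool mm [  29.1 -253.9  243.4]
```

View pics/w_well3.png

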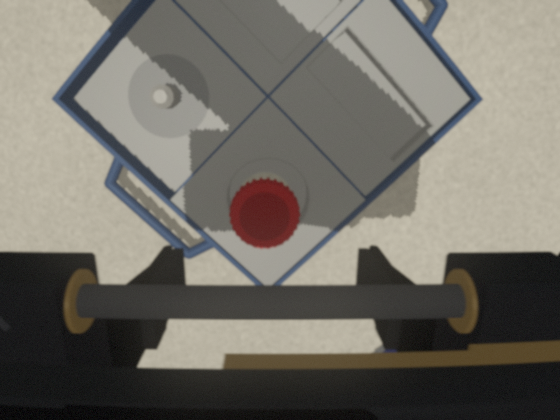

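The pot stands in the well, with its lid at (265,213) and the ring around it. Next is the roll.

```bash
python3 -m handwheel '[[0.003,-0.015,0.014,0,0.087],[0.003,-0.028,0.027,0,0.087],[0.003,-0.028,0.027,0,0.087],[0.003,-0.028,0.027,0,0.087],[0.003,-0.028,0.027,0,0.087],[0.003,-0.028,0.027,0,0.087],[0.003,-0.028,0.027,0,0.087],[0.003,-0.028,0.027,0,0.087],[0.003,-0.028,0.027,0,0.087],[0.003,-0.015,0.013,0,0.087],[0,0,0,0,0.087],[0,0,0,0,0.087]]'; python3 go.py 658 -125 120 53.7
cat > wl.py <<'E'
import sys; from meas import *
name,fn=sys.argv[1:3]
H=dict(tan=((5,60,30),(18,255,255),.032),green=((50,90,20),(85,255,255),.032))
c=read_camera('wrist'); save(c,fn)
lo,hi,h=H[name]; m=mask(c,lo,hi,(100,20,460,250)); P=hull(m,c,h); print(m.sum(),rect(P),np.round(cv2.fitEllipse((P*1000).astype(np.float32))[0],1))
E
python3 wl.py tan w_roll.png
```

```text
t: 9.6
eef_pos: [0.6539, -0.1255, 0.1129]
ee_rot: [-2.752, 1.569, 2.897]
contact_force: [-0.2, 0.3, -0.9]
opening: 0.087
t 9.6 p [ 653.9 -125.5  112.9] psi 53.7 tilt 0.1 F [-0.2  0.3 -0.9] open 87.0 j [-0.3   0.49  0.57  1.57 -0.28  1.17  1.27]
roll rad -0.0 tool mm [-7.1  2.8  3. ]
4016 (655.3, -119.4, 59.3, 51.1, 53.7) [ 657.5 -121.4]
```

View pics/w_roll.png

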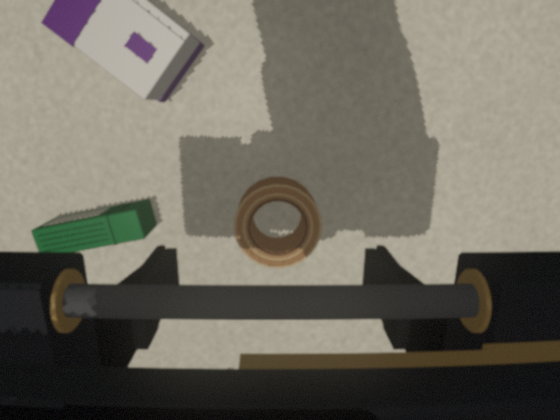

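```bash
python3 - <<'E'
from h import *
c=read_camera('wrist')
for u,v in [(278,226),(236,226),(320,226),(278,266),(278,185)]: print(u,v,np.round(plane(c,u,v,.032)*1000,1))
E
python3 go.py 658 -124 10 53.7
```

```text
278 226 [ 663.1 -123.2   32. ]
236 226 [ 646.2 -146.3   32. ]
320 226 [ 680.  -100.2   32. ]
278 266 [ 687.  -140.5   32. ]
278 185 [ 640.  -106.6   32. ]
t 9.7 p [ 654.5 -123.7  113.4] psi 53.9 tilt 0.07 F [-0.1  0.3  0.5] open 86.6 j [-0.3   0.48  0.57  1.57 -0.28  1.17  1.27]
roll rad 0.003 tool mm [103.4   1.9   3.1]
```

```bash
python3 -m handwheel '[[0.01,0.003,0.005,0,0.087],[0.03,0,0,0,0.087],[0.03,0,0,0,0.087],[0.02,0,0,0,0.087],[0.008,0,0,0,0.087],[0.004,0,0,0,0.087],[0,0,0,0,0.087]]'; python3 go.py 660 -124 10 53.7
```

```text
t: 10.4
eef_pos: [0.6607, -0.1259, 0.0122]
ee_rot: [0.431, 1.571, -0.201]
contact_force: [0.1, -0.3, 0.3]
opening: 0.0867
t 10.4 p [ 660.7 -125.9   12.2] psi 53.8 tilt 0.01 F [ 0.1 -0.3  0.3] open 86.7 j [-0.26  0.6   0.52  1.63 -0.34  1.    1.31]
roll rad 0.001 tool mm [ 2.2  1.1 -1.7]
```

```bash
python3 -m handwheel '[[0.002,0.001,-0.001,0,0.07],[0,0,0,0,0.05],[0,0,0,0,0.05],[0,0,0,0,0.05],[0,0,0,0,0.05],[0,0,0,0,0.05],[0,0,0,0,0.05]]'; python3 go.py 660 -124 10 53.7
```

```text
t: 11.1
eef_pos: [0.6603, -0.1249, 0.0105]
ee_rot: [0.703, 1.57, 0.07]
contact_force: [-1.2, 0.3, 5.0]
opening: 0.0596
t 11.1 p [ 660.3 -124.9   10.5] psi 53.7 tilt 0.03 F [-1.2  0.3  5. ] open 59.6 j [-0.26  0.6   0.52  1.63 -0.34  1.    1.31]
roll rad 0.001 tool mm [ 0.5  0.5 -0.8]
```

```bash
python3 -m handwheel '[[-0.01,0,0,0,0.05],[-0.03,0,0,0,0.05],[-0.04,0,0,0,0.05],[-0.04,0,0,0,0.05],[0,0,0,0,0.05]]'; python3 go.py 501 206 125 53.7
```

```text
t: 11.6
eef_pos: [0.6631, -0.1261, 0.1368]
ee_rot: [0.523, 1.562, -0.111]
contact_force: [0.7, -0.3, -0.3]
opening: 0.0594
t 11.6 p [ 663.1 -126.1  136.8] psi 53.7 tilt 0.52 F [ 0.7 -0.3 -0.3] open 59.4 j [-0.3   0.48  0.58  1.54 -0.27  1.2   1.26]
roll rad 0.0 tool mm [  10.   171.6 -327.3]
```

```bash
python3 -m handwheel '[[0,0.008,-0.015,0,0.05],[0,0.018,-0.035,0,0.05],[0,0.018,-0.035,0,0.05],[0,0.018,-0.035,0,0.05],[0,0.018,-0.035,0,0.05],[0,0.018,-0.035,0,0.05],[0,0.018,-0.035,0,0.05],[0,0.018,-0.035,0,0.05],[0,0.018,-0.034,0,0.05],[0,0.012,-0.022,0,0.05],[0,0.007,-0.011,0,0.05],[0,0,0,0,0.05],[0,0,0,0,0.05],[0,0,0,0,0.05]]'; python3 go.py 501 206 70 53.7
python3 - <<'E'
from h import *
c=read_camera('wrist'); save(c,'w_sp.png')
c=read_camera('scene'); im=c['color'][110:210,290:430]
cv2.imwrite('pics/s_sp.png',cv2.convertScaleAbs(cv2.resize(im[:,:,::-1],None,fx=5,fy=5),alpha=1.3))
E
```

```text
t: 13.0
eef_pos: [0.4982, 0.2046, 0.1299]
ee_rot: [-0.909, 1.57, -1.544]
contact_force: [0.2, -0.1, -0.6]
opening: 0.0593
t 13.0 p [498.2 204.6 129.9] psi 53.6 tilt 0.05 F [ 0.2 -0.1 -0.6] open 59.3 j [-0.87  0.18  0.44  1.87 -0.09  1.11  0.54]
roll rad -0.002 tool mm [59.9  2.8  1.4]
```

View pics/w_sp.png

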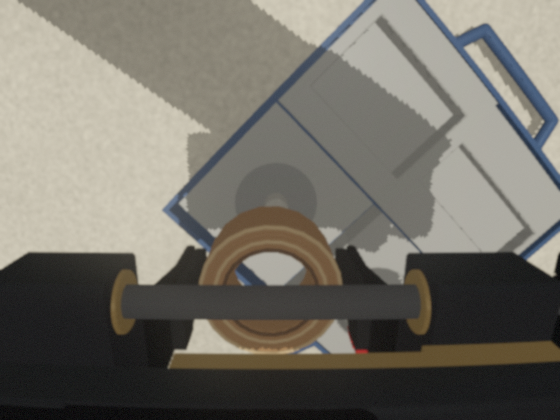

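View pics/s_sp.png

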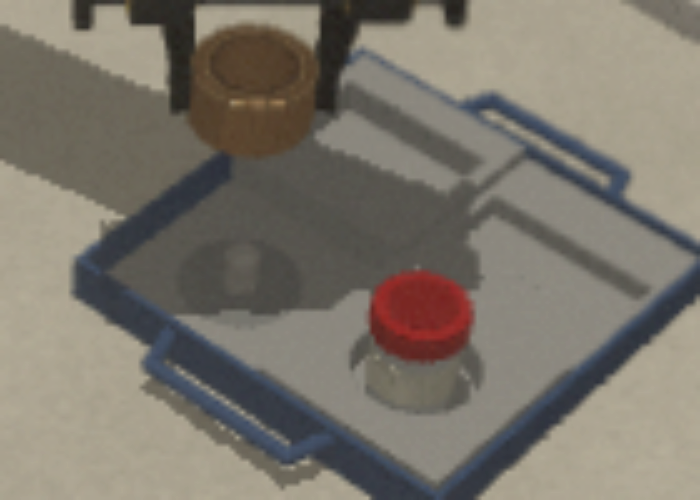

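The pot sits upright in its well in the scene view. In the wrist view the spindle's dark disc is centred near (276,201).

```bash
python3 - <<'E'
from h import *
c=read_camera('wrist')
for u,v,h in [(276,203,.008),(236,203,.008),(316,203,.008),(276,163,.008),(277,190,.032),(168,210,.026)]: print(u,v,np.round(plane(c,u,v,h)*1000,1))
c=read_camera('scene'); print(np.round(plane(c,290+(242+.5)/5,110+(245.5)/5,.031)*1000,1))
c=read_camera('top'); save(c,'t_sp.png')
E
python3 go.py 502 206 60 53.7
```

```text
276 203 [502.2 208.4   8. ]
236 203 [483.7 183.3   8. ]
316 203 [520.8 233.6   8. ]
276 163 [476.9 226.9   8. ]
277 190 [489.7 218.   32. ]
168 210 [455.2 143.7  26. ]
[501.4 209.8  31. ]
t 13.25 p [497.9 205.7 130. ] psi 53.7 tilt 0.01 F [ 0.7 -0.9 -0.6] open 59.6 j [-0.87  0.18  0.44  1.87 -0.09  1.11  0.54]
roll rad -0.001 tool mm [70.   2.7  3.1]
```

```bash
python3 -m handwheel '[[0.01,0.003,0.002,0,0.05],[0.03,0,0,0,0.05],[0.03,0,0,0,0.05],[0.01,0,0,0,0.05],[0.004,0,0,0,0.05],[0,0,0,0,0.05],[0,0,0,0,0.05]]'; python3 go.py 501.5 207 45 53.7
python3 - <<'E'
from h import *
c=read_camera('wrist'); save(c,'w_sp2.png')
c=read_camera('scene'); im=c['color'][110:210,290:430]
cv2.imwrite('pics/s_sp2.png',cv2.convertScaleAbs(cv2.resize(im[:,:,::-1],None,fx=5,fy=5),alpha=1.3))
E
```

```text
t: 13.95
eef_pos: [0.5018, 0.208, 0.0472]
ee_rot: [1.161, 1.569, 0.528]
contact_force: [-0.1, 0.3, -0.9]
opening: 0.0595
t 13.95 p [501.8 208.   47.2] psi 53.7 tilt 0.1 F [-0.1  0.3 -0.9] open 59.5 j [-0.84  0.3   0.43  1.94 -0.15  0.94  0.59]
roll rad 0.001 tool mm [ 2.2 -1.   0.3]
```

View pics/s_sp2.png

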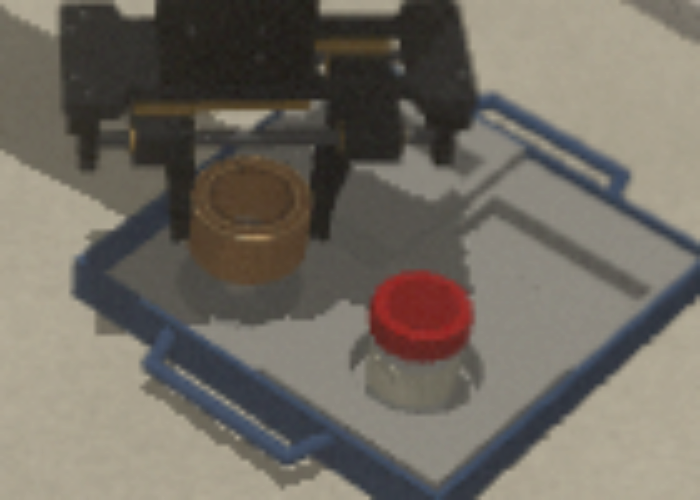

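View pics/w_sp2.png

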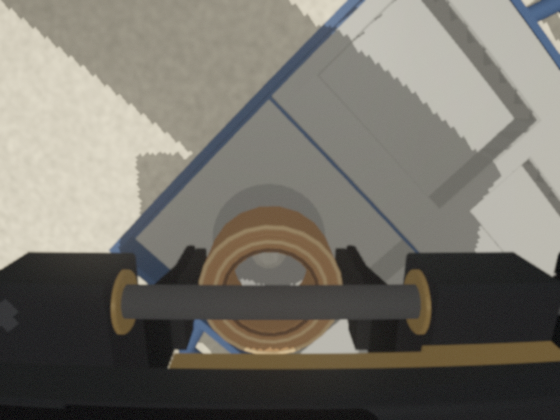

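The spindle tip shows through the core at (268,258), close to centre at u≈270. I'll lower it gently.

```bash
python3 -m handwheel '[[0.01,-0.001,0,0,0.05],[0.008,0,0,0,0.05],[0.005,0,0,0,0.05],[0.003,0,0,0,0.05],[0,0,0,0,0.05],[0,0,0,0,0.05]]'; python3 go.py 501.5 207 18.5 53.7
```

```text
t: 14.65
eef_pos: [0.5004, 0.2069, 0.0201]
ee_rot: [-1.125, 1.571, -1.757]
contact_force: [0.5, -0.3, -1.8]
opening: 0.0593
t 14.65 p [500.4 206.9  20.1] psi 53.7 tilt 0.01 F [ 0.5 -0.3 -1.8] open 59.3 j [-0.83  0.33  0.42  1.96 -0.17  0.88  0.61]
roll rad 0.001 tool mm [1.6 0.7 0.8]
```

```bash
python3 -m handwheel '[[0.002,0,0,0,0.05],[0.001,0,0,0,0.05],[0,0,0,0,0.05],[0,0,0,0,0.05]]'; python3 go.py 501.5 207 18.5 53.7
```

```text
t: 15.05
eef_pos: [0.5008, 0.2071, 0.0183]
ee_rot: [1.679, 1.57, 1.046]
contact_force: [-4.9, -2.5, 12.9]
opening: 0.0593
t 15.05 p [500.8 207.1  18.3] psi 53.7 tilt 0.06 F [-4.9 -2.5 12.9] open 59.3 j [-0.83  0.34  0.42  1.96 -0.17  0.88  0.61]
roll rad 0.001 tool mm [-0.2  0.4  0.6]
```

```bash
python3 -m handwheel '[[-0.001,0,0,0,0.062],[0,0,0,0,0.068],[0,0,0,0,0.07],[0,0,0,0,0.07],[-0.015,0,0,0,0.07],[-0.03,0,0,0,0.07],[-0.04,0,0,0,0.07],[-0.04,0,0,0,0.087],[0,0,0,0,0.087]]'; python3 go.py 507.5 -126.5 145 104 1
python3 - <<'E'
from h import *
c=read_camera('wrist'); save(c,'w_sp3.png')
E
```

```text
t: 15.95
eef_pos: [0.5035, 0.208, 0.1496]
ee_rot: [1.219, 1.561, 0.585]
contact_force: [1.1, 0.3, 0.5]
opening: 0.0792
t 15.95 p [503.5 208.  149.6] psi 53.7 tilt 0.54 F [1.1 0.3 0.5] open 79.2 j [-0.88  0.17  0.45  1.84 -0.08  1.14  0.54]
roll rad -0.878 tool mm [   2.9 -325.5  -77. ]
```

View pics/w_sp3.png

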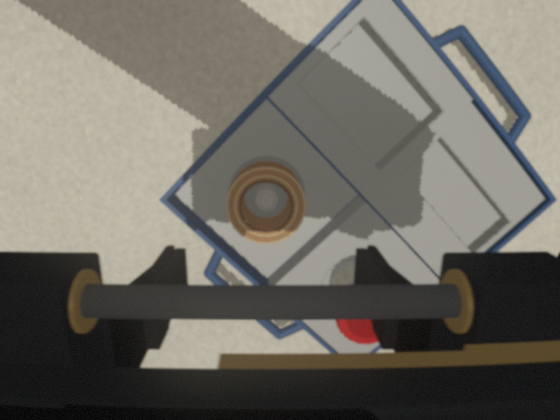

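The roll is over the spindle, with the tip visible through its core at (266,200). Next is the lancet box.

```bash
python3 -m handwheel '[[0,0,0,-0.146,0.087],[0,0,0,-0.146,0.087],[0,0,0,-0.146,0.087],[0,0,0,-0.146,0.087],[0,0,0,-0.146,0.087],[0,0,0,-0.146,0.087],[0,-0.02,-0.005,0,0.087],[0,-0.04,-0.01,0,0.087],[0,-0.04,-0.01,0,0.087],[0,-0.04,-0.01,0,0.087],[0,-0.04,-0.01,0,0.087],[0,-0.04,-0.01,0,0.087],[0,-0.04,-0.009,0,0.087],[0,-0.04,-0.008,0,0.087],[0,-0.02,-0.005,0,0.087],[0,0,0,0,0.087],[0,0,0,0,0.087]]'; python3 go.py 507.5 -126.5 145 104
python3 - <<'E'
from h import *
c=read_camera('wrist'); save(c,'w_box.png')
E
```

```text
t: 17.7
eef_pos: [0.5021, -0.1222, 0.1425]
ee_rot: [2.763, 1.57, 3.005]
contact_force: [0.5, -0.0, 0.3]
opening: 0.0871
t 17.7 p [ 502.1 -122.2  142.5] psi 103.9 tilt 0.07 F [ 0.5 -0.   0.3] open 87.1 j [-0.42  0.13  0.63  1.91 -0.08  1.13  2.05]
roll rad -0.002 tool mm [-2.5 -5.5  4.2]
```

View pics/w_box.png

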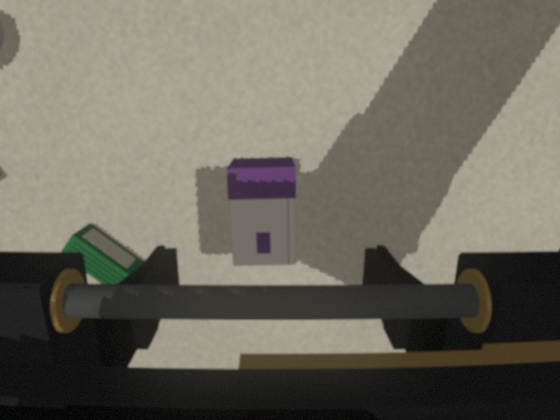

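Run:
```python
from h import *
c=read_camera('wrist')
im=c['color'][145:280,210:310]; cv2.imwrite('pics/w_box2.png',cv2.resize(im[:,:,::-1],None,fx=4,fy=4,interpolation=cv2.INTER_CUBIC))
for u,v in [(228,167),(295,167),(232,264),(290,264)]: print(u,v,np.round(plane(c,u,v,.050)*1000,1))
```

```text
228 167 [ 478.7 -156.7   50. ]
295 167 [ 467.7 -112.3   50. ]
232 264 [ 548.1 -138.6   50. ]
290 264 [537.8 -97.3  50. ]
```

View pics/w_box2.png

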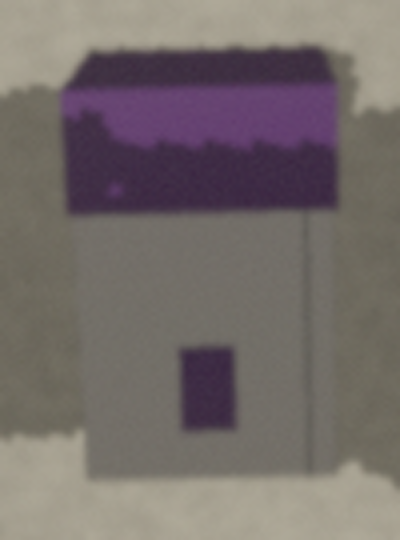

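```bash
python3 -m handwheel '[[0.015,-0.005,0.004,0,0.087],[0.03,0,0,0,0.087],[0.03,0,0,0,0.087],[0.025,0,0,0,0.087],[0.01,0,0,0,0.087],[0.005,0,0,0,0.087],[0,0,0,0,0.087],[0,0,0,0,0.087]]'; python3 go.py 507.5 -126 26 104
```

```text
t: 18.6
eef_pos: [0.5086, -0.1261, 0.0291]
ee_rot: [-0.207, 1.569, 0.036]
contact_force: [0.1, 0.2, 0.2]
opening: 0.0869
t 18.6 p [ 508.6 -126.1   29.1] psi 104.0 tilt 0.09 F [0.1 0.2 0.2] open 86.9 j [-0.36  0.31  0.6   2.   -0.22  0.89  2.17]
roll rad -0.001 tool mm [ 3.1  0.3 -1. ]
```

```bash
python3 -m handwheel '[[0.003,0,0,0,0.07],[0,0,0,0,0.035],[0,0,0,0,0.035],[0,0,0,0,0.035],[0,0,0,0,0.035],[0,0,0,0,0.035],[0,0,0,0,0.035],[0,0,0,0,0.035]]' 20; python3 go.py; python3 -m handwheel '[[-0.01,0,0,0,0.035],[-0.03,0,0,0,0.035],[-0.04,0,0,0,0.035],[-0.04,0,0,0,0.035],[0,0,0,0,0.035]]'; python3 go.py 484 314 145 98.7
```

```text
t: 19.4
eef_pos: [0.5078, -0.1262, 0.0251]
ee_rot: [-1.21, 1.571, -0.967]
contact_force: [-0.1, 0.8, 0.8]
opening: 0.0457
t 19.4 p [ 507.8 -126.2   25.1] psi 103.9 tilt 0.01 F [-0.1  0.8  0.8] open 45.7 j [-0.36  0.31  0.59  2.   -0.22  0.89  2.17]
t: 19.9
eef_pos: [0.5107, -0.127, 0.1507]
ee_rot: [-0.226, 1.562, 0.016]
contact_force: [1.0, -1.0, -1.9]
opening: 0.0458
t 19.9 p [ 510.7 -127.   150.7] psi 103.9 tilt 0.49 F [ 1.  -1.  -1.9] open 45.8 j [-0.43  0.14  0.64  1.89 -0.09  1.13  2.06]
roll rad 0.091 tool mm [  5.6 440.   40.3]
```

```bash
python3 -m handwheel '[[0,0,0,0.09,0.035],[0,0.02,0.002,0,0.035],[0,0.04,0.004,0,0.035],[0,0.04,0.004,0,0.035],[0,0.04,0.004,0,0.035],[0,0.04,0.004,0,0.035],[0,0.04,0.004,0,0.035],[0,0.04,0.004,0,0.035],[0,0.04,0.004,0,0.035],[0,0.04,0.004,0,0.035],[0,0.04,0.004,0,0.035],[0,0.03,0.002,0,0.035],[0,0.02,0.002,0,0.035],[0,0.01,0.001,0,0.035],[0,0,0,0,0.035],[0,0,0,0,0.035]]'; python3 go.py 485 315 100 98.7
python3 - <<'E'
from h import *
c=read_camera('wrist'); save(c,'w_bin.png')
E
```

```text
t: 21.5
eef_pos: [0.4837, 0.3134, 0.145]
ee_rot: [-1.722, 1.57, -1.57]
contact_force: [0.3, -1.1, -1.1]
opening: 0.0461
t 21.5 p [483.7 313.4 145. ] psi 98.7 tilt 0.06 F [ 0.3 -1.1 -1.1] open 46.1 j [-0.93  0.24  0.32  1.76 -0.08  1.15  1.14]
roll rad -0.0 tool mm [45.   1.4  1.5]
```

View pics/w_bin.png

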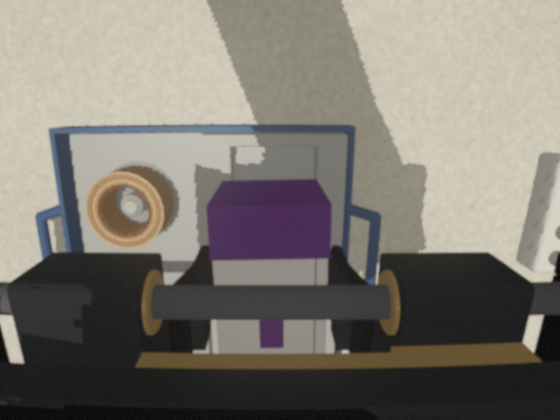

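The bin pocket's near edge shows at row 147, from u≈231 to 318. The box is held centred at u≈271.

Run:
```python
from h import *
c=read_camera('wrist')
a=plane(c,231,147,.028);b=plane(c,318,147,.028); m=(a+b)/2; e=np.array([np.cos(np.radians(8.7)),np.sin(np.radians(8.7)),0])
print(a,b,np.linalg.norm(b-a),m, 'bin centre',m+.045*e)
for u,v in [(55,129),(353,129)]: print(plane(c,u,v,.026))
```

```text
[0.44624001 0.27842971 0.028     ] [0.4365589  0.34193712 0.028     ] 0.06424106786251961 [0.44139945 0.31018341 0.028     ] bin centre [0.48588168 0.31699015 0.028     ]
[0.45195342 0.14451918 0.026     ]
[0.41971734 0.36539133 0.026     ]
```

```bash
python3 -m handwheel '[[0.015,0.002,0.001,0,0.035],[0.03,0,0,0,0.035],[0.025,0,0,0,0.035],[0.015,0,0,0,0.035],[0.01,0,0,0,0.035],[0.005,0,0,0,0.035],[0.005,0,0,0,0.035],[0,0,0,0,0.035],[0,0,0,0,0.035]]'; python3 go.py 485 315.5 33 98.7
```

```text
t: 22.5
eef_pos: [0.4842, 0.3177, 0.0407]
ee_rot: [0.574, 1.57, 0.727]
contact_force: [0.1, -0.0, -1.7]
opening: 0.0455
t 22.5 p [484.2 317.7  40.7] psi 98.8 tilt 0.06 F [ 0.1 -0.  -1.7] open 45.5 j [-0.91  0.36  0.3   1.85 -0.13  0.95  1.17]
roll rad 0.001 tool mm [ 7.7 -2.3  0.4]
```

```bash
python3 -m handwheel '[[0.003,-0.002,0,0,0.035],[0.003,0,0,0,0.035],[0.002,0,0,0,0.035],[0.0005,0,0,0,0.035],[0,0,0,0,0.035]]'; python3 go.py 485 315.5 33 98.7
```

```text
t: 23.0
eef_pos: [0.4844, 0.3153, 0.033]
ee_rot: [1.167, 1.57, 1.32]
contact_force: [-4.3, -3.1, 15.0]
opening: 0.0462
t 23.0 p [484.4 315.3  33. ] psi 98.8 tilt 0.03 F [-4.3 -3.1 15. ] open 46.2 j [-0.9   0.37  0.3   1.86 -0.13  0.93  1.18]
roll rad 0.001 tool mm [-0.   0.1  0.6]
```

```bash
python3 -m handwheel '[[-0.001,0,0,0,0.048],[0,0,0,0,0.055],[0,0,0,0,0.06],[0,0,0,0,0.06],[-0.015,0,0,0,0.06],[-0.03,0,0,0,0.06],[-0.04,0,0,0,0.06],[-0.04,0,0,0,0.087],[0,0,0,0,0.087]]'; python3 go.py 587 -235 145 154 1
python3 - <<'E'
from h import *
c=read_camera('wrist'); save(c,'w_bin2.png')
E
```

```text
t: 23.9
eef_pos: [0.487, 0.3171, 0.1645]
ee_rot: [0.568, 1.561, 0.72]
contact_force: [0.6, 0.9, -0.4]
opening: 0.0695
t 23.9 p [487.  317.1 164.5] psi 98.7 tilt 0.56 F [ 0.6  0.9 -0.4] open 69.5 j [-0.93  0.23  0.32  1.74 -0.08  1.18  1.14]
roll rad -0.964 tool mm [  16.7 -331.9 -452.5]
```

View pics/w_bin2.png

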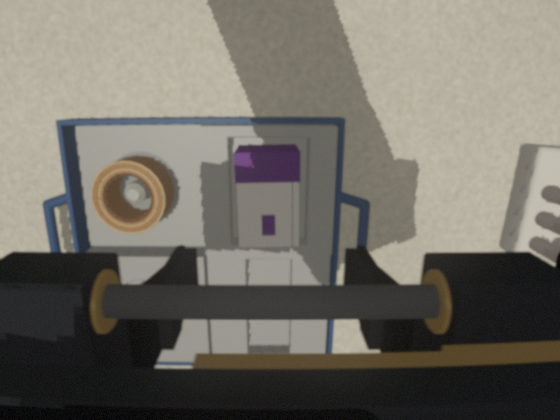

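The box sits in its pocket at (268,195) with gaps both sides. For the green mailer I'll use ψ=-26° to stay inside the last joint's range.

```bash
python3 -m handwheel '[[0,0,0,0.145,0.087],[0,0,0,0.145,0.087],[0,0,0,0.145,0.087],[0,0,0,0.145,0.087],[0,0,0,0.145,0.087],[0,0,0,0.145,0.087],[0,0,0,0.145,0.087],[0,0,0,0.145,0.087],[0,0,0,0.145,0.087],[0,0,0,0.145,0.087],[0,0,0,0.145,0.087],[0,0,0,0.145,0.087],[0,0,0,0.145,0.087],[0,0,0,0.145,0.087],[0,0,0,0.145,0.087],[0,0,0,0,0.087]]'; python3 go.py 587 -235 145 -26 1
```

```text
t: 25.55
eef_pos: [0.4837, 0.3151, 0.1571]
ee_rot: [-0.262, 1.57, -2.286]
contact_force: [0.0, -0.0, 0.4]
opening: 0.0868
t 25.55 p [483.7 315.1 157.1] psi -26.0 tilt 0.07 F [ 0.  -0.   0.4] open 86.8 j [-1.17  0.26  0.6   1.76 -0.16  1.18 -0.97]
roll rad 0.0 tool mm [ 12.5 334.  449.2]
```

```bash
python3 -m handwheel '[[0,0.012,0.016,0,0.087],[0.001,0.024,0.032,0,0.087],[0.001,0.024,0.032,0,0.087],[0.001,0.024,0.032,0,0.087],[0.001,0.024,0.032,0,0.087],[0.001,0.024,0.032,0,0.087],[0.001,0.024,0.032,0,0.087],[0.001,0.024,0.032,0,0.087],[0.001,0.024,0.032,0,0.087],[0.001,0.024,0.032,0,0.087],[0.001,0.024,0.032,0,0.087],[0.001,0.024,0.032,0,0.087],[0.001,0.024,0.032,0,0.087],[0,0.023,0.032,0,0.087],[0,0.011,0.017,0,0.087],[0,0,0,0,0.087],[0,0,0,0,0.087]]'; python3 go.py 587 -235 16 -26 1; python3 wl.py green w_green.png
```

```text
t: 27.25
eef_pos: [0.5881, -0.235, 0.1453]
ee_rot: [-1.455, 1.57, 2.808]
contact_force: [-0.3, 1.8, -0.5]
opening: 0.0872
t 27.25 p [ 588.1 -235.   145.3] psi -25.8 tilt 0.05 F [-0.3  1.8 -0.5] open 87.2 j [-0.32  0.45  0.83  1.64 -0.35  1.21  0.14]
roll rad 0.004 tool mm [129.3  -0.9   0.5]
955 (580.7, -252.5, 31.7, 18.8, 64.2) [ 580.4 -252.9]
```

View pics/w_green.png

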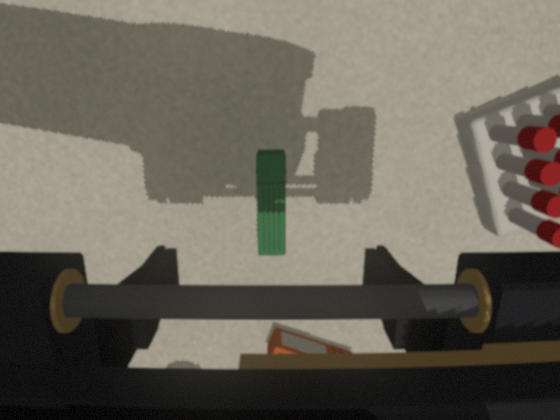

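```bash
python3 - <<'E'
from h import *
c=read_camera('wrist')
a=plane(c,271,157,.032);b=plane(c,271.5,254,.032);print(a,b,np.linalg.norm(a-b),(a+b)/2)
E
python3 -m handwheel '[[0.015,0,0,0,0.087],[0.03,0,0,0,0.087],[0.03,0,0,0,0.087],[0.025,0,0,0,0.087],[0.015,0,0,0,0.087],[0.008,0,0,0,0.087],[0.004,0,0,0,0.087],[0,0,0,0,0.087],[0,0,0,0,0.087]]'; python3 go.py 587 -235 17 -26 1
```

```text
[ 0.60543616 -0.20061419  0.032     ] [ 0.57275842 -0.26943961  0.032     ] 0.07618905401672343 [ 0.58909729 -0.2350269   0.032     ]
t: 28.25
eef_pos: [0.5897, -0.2345, 0.0195]
ee_rot: [1.758, 1.569, -0.263]
contact_force: [-0.5, -0.1, -1.1]
opening: 0.0868
t 28.25 p [ 589.7 -234.5   19.5] psi -25.8 tilt 0.09 F [-0.5 -0.1 -1.1] open 86.8 j [-0.25  0.58  0.75  1.74 -0.46  1.    0.21]
roll rad 0.003 tool mm [ 2.5 -2.2  1.6]
```

```bash
python3 -m handwheel '[[0.0025,-0.001,0,0,0.06],[0,0,0,0,0.03],[0,0,0,0,0.01],[0,0,0,0,0.01],[0,0,0,0,0.01],[0,0,0,0,0.01],[0,0,0,0,0.01],[0,0,0,0,0.01],[0,0,0,0,0.01]]' 20; python3 go.py; python3 -m handwheel '[[-0.01,0,0,0,0.01],[-0.03,0,0,0,0.01],[-0.04,0,0,0,0.01],[-0.04,0,0,0,0.01],[0,0,0,0,0.01]]'; python3 go.py 593.5 331.5 130 -81.3 1
```

```text
t: 29.15
eef_pos: [0.5881, -0.2338, 0.0161]
ee_rot: [0.668, 1.571, -1.354]
contact_force: [0.5, 0.3, 0.4]
opening: 0.0234
t 29.15 p [ 588.1 -233.8   16.1] psi -25.8 tilt 0.0 F [0.5 0.3 0.4] open 23.4 j [-0.25  0.59  0.74  1.74 -0.46  1.    0.21]
t: 29.65
eef_pos: [0.5907, -0.2357, 0.1425]
ee_rot: [1.771, 1.562, -0.251]
contact_force: [0.7, -0.4, -0.5]
opening: 0.0221
t 29.65 p [ 590.7 -235.7  142.5] psi -25.9 tilt 0.5 F [ 0.7 -0.4 -0.5] open 22.1 j [-0.32  0.45  0.83  1.64 -0.35  1.2   0.14]
roll rad 0.967 tool mm [  11.3 -560.3  -88.5]
```

```bash
python3 -m handwheel '[[0,0,0,0.08,0.01],[0,0,0,0.138,0.01],[0,0,0,0.138,0.01],[0,0,0,0.138,0.01],[0,0,0,0.138,0.01],[0,0,0,0.138,0.01],[0,0,0,0.138,0.01],[0,0,0,0.06,0.01],[0,0,0,0,0.01]]'; python3 go.py 593.5 331.5 130 -81.3 1
python3 - <<'E'
from h import *
c=read_camera('wrist'); save(c,'w_gr2.png')
E
```

```text
t: 30.55
eef_pos: [0.588, -0.2337, 0.136]
ee_rot: [0.281, 1.57, -2.709]
contact_force: [-1.3, -0.4, -1.2]
opening: 0.0219
t 30.55 p [ 588.  -233.7  136. ] psi -81.3 tilt 0.03 F [-1.3 -0.4 -1.2] open 21.9 j [-0.45  0.54  1.04  1.65 -0.49  1.23 -0.72]
roll rad -0.001 tool mm [   5.8 -557.9  -91. ]
```

View pics/w_gr2.png

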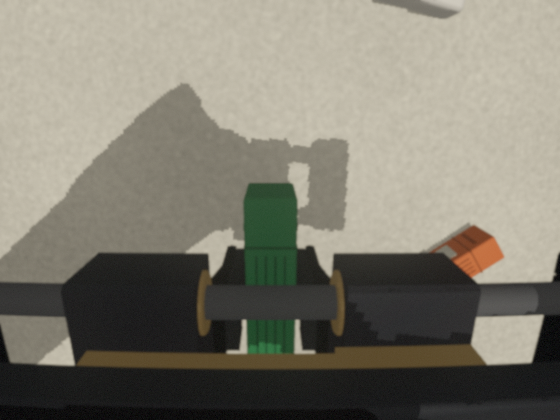

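The mailer is held level at u≈270 between the fingers. Now to the slot.

```bash
python3 -m handwheel '[[0,-0.02,-0.003,0,0.01],[0,-0.04,-0.0065,0,0.01],[0,-0.04,-0.0065,0,0.01],[0,-0.04,-0.0065,0,0.01],[0,-0.04,-0.0065,0,0.01],[0,-0.04,-0.0065,0,0.01],[0,-0.04,-0.0065,0,0.01],[0,-0.04,-0.0065,0,0.01],[0,-0.04,-0.0065,0,0.01],[0,-0.04,-0.0065,0,0.01],[0,-0.04,-0.0065,0,0.01],[0,-0.04,-0.0065,0,0.01],[0,-0.04,-0.0065,0,0.01],[0,-0.035,-0.006,0,0.01],[0,-0.02,-0.004,0,0.01],[0,-0.003,0,0,0.01],[0,0,0,0,0.01],[0,0,0,0,0.01]]'; python3 go.py 593.5 331.5 60 -81.3 1
python3 - <<'E'
from h import *
c=read_camera('wrist'); save(c,'w_slot.png')
E
```

```text
t: 32.4
eef_pos: [0.5943, 0.3289, 0.1363]
ee_rot: [1.771, 1.57, -1.221]
contact_force: [0.7, -0.3, -1.1]
opening: 0.0218
t 32.4 p [594.3 328.9 136.3] psi -81.4 tilt 0.05 F [ 0.7 -0.3 -1.1] open 21.8 j [-1.25  0.64  1.    1.53 -0.55  1.28 -1.59]
roll rad -0.003 tool mm [76.3 -2.7  0.4]
```

View pics/w_slot.png

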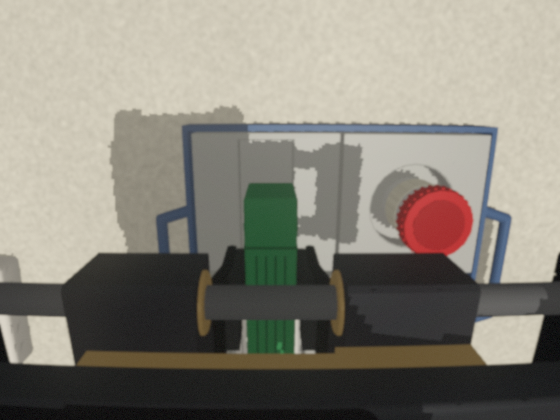

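The pocket's edges show at u≈239 and 294, with its end near row 141.

Run:
```python
from h import *
c=read_camera('wrist')
im=c['color'][115:260,180:370]; cv2.imwrite('pics/w_slot2.png',cv2.convertScaleAbs(cv2.resize(im[:,:,::-1],None,fx=4,fy=4,interpolation=cv2.INTER_CUBIC),alpha=1.3))
a=plane(c,239,141,.022);b=plane(c,294,141,.022); m=(a+b)/2; e=np.array([np.cos(np.radians(8.7)),np.sin(np.radians(8.7)),0])
print(a,b,np.linalg.norm(b-a),m,'slot centre',m-.049*e)
for u,v in [(186,129),(494,131)]: print(plane(c,u,v,.026))
```

```text
[0.63903124 0.35923716 0.022     ] [0.64496649 0.31964365 0.022     ] 0.04003589814896713 [0.64199887 0.33944041 0.022     ] slot centre [0.59356267 0.33202863 0.022     ]
[0.6424046  0.39759726 0.026     ]
[0.67567386 0.17597127 0.026     ]
```

View pics/w_slot2.png

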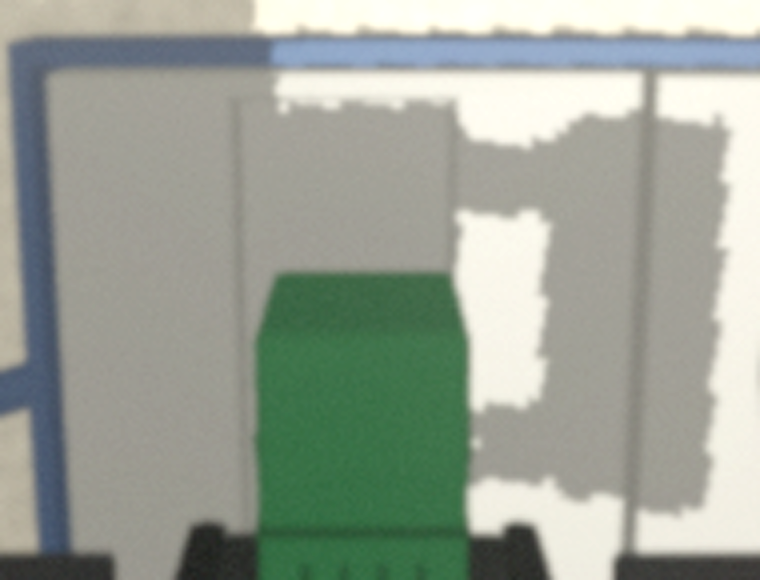

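```bash
python3 -m handwheel '[[0.01,-0.0025,0,0,0.01],[0.03,0,0,0,0.01],[0.03,0,0,0,0.01],[0.018,0,0,0,0.01],[0.01,0,0,0,0.01],[0.005,0,0,0,0.01],[0,0,0,0,0.01],[0,0,0,0,0.01]]'; python3 go.py 593.5 331.5 24 -81.3 1
python3 - <<'E'
from h import *
c=read_camera('scene'); im=c['color'][100:220,300:460]
cv2.imwrite('pics/s_slot.png',cv2.convertScaleAbs(cv2.resize(im[:,:,::-1],None,fx=4.8,fy=4.8),alpha=1.3))
E
```

```text
t: 33.3
eef_pos: [0.594, 0.3341, 0.0342]
ee_rot: [-2.797, 1.569, 0.496]
contact_force: [-0.3, -0.5, 0.8]
opening: 0.0219
t 33.3 p [594.  334.1  34.2] psi -81.3 tilt 0.09 F [-0.3 -0.5  0.8] open 21.9 j [-1.21  0.73  0.92  1.61 -0.63  1.13 -1.54]
roll rad -0.0 tool mm [10.2  2.5  0.9]
```

View pics/s_slot.png

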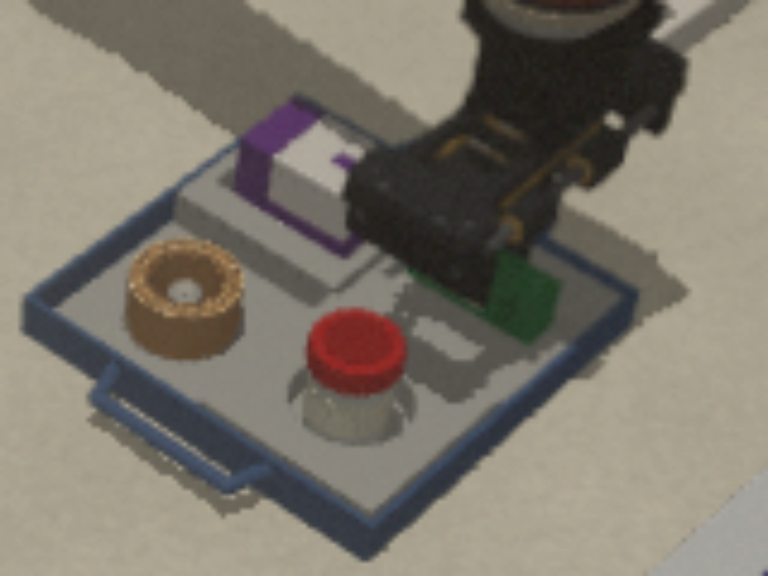

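```bash
python3 -m handwheel '[[0.004,0.002,0,0,0.01],[0.003,0,0,0,0.01],[0.002,0,0,0,0.01],[0.001,0,0,0,0.01],[0,0,0,0,0.01]]'; python3 go.py 593.5 331.5 24 -81.3 1
```

```text
t: 33.85
eef_pos: [0.5936, 0.3318, 0.0241]
ee_rot: [-0.779, 1.57, 2.514]
contact_force: [-5.5, -1.8, 10.8]
opening: 0.0216
t 33.85 p [593.6 331.8  24.1] psi -81.3 tilt 0.04 F [-5.5 -1.8 10.8] open 21.6 j [-1.2   0.74  0.92  1.62 -0.64  1.11 -1.54]
roll rad -0.0 tool mm [0.1 0.3 0.1]
```

```bash
python3 -m handwheel '[[-0.001,0,0,0,0.024],[0,0,0,0,0.03],[0,0,0,0,0.036],[0,0,0,0,0.036],[-0.015,0,0,0,0.036],[-0.03,0,0,0,0.036],[-0.04,0,0,0,0.036],[-0.05,0,0,0,0.06],[-0.05,0,0,0,0.06],[0,0,-0.05,0,0.06],[0,0,-0.05,0,0.06],[0,0,-0.05,0,0.06],[0,0,-0.03,0,0.06],[0,0,0,0,0.06],[0,0,0,0,0.06]]'; python3 go.py
python3 - <<'E'
from h import *
c=read_camera('wrist'); save(c,'w_fin.png')
for n in ('scene','top'):
    c=read_camera(n); save(c,n+'_fin.png')
    b=(100,220,300,460) if n=='scene' else (150,260,105,225)
    im=c['color'][b[0]:b[1],b[2]:b[3]]
    cv2.imwrite('pics/%s_finc.png'%n,cv2.convertScaleAbs(cv2.resize(im[:,:,::-1],None,fx=4.8,fy=4.8,interpolation=cv2.INTER_CUBIC),alpha=1.3))
E
```

```text
t: 35.35
eef_pos: [0.7721, 0.3579, 0.2091]
ee_rot: [1.553, 1.569, -1.438]
contact_force: [0.2, -0.4, 0.6]
opening: 0.0598
t 35.35 p [772.1 357.9 209.1] psi -81.4 tilt 0.09 F [ 0.2 -0.4  0.6] open 59.8 j [-0.83  0.93  0.91  0.82 -0.68  1.62 -1.63]
```

View pics/scene_finc.png

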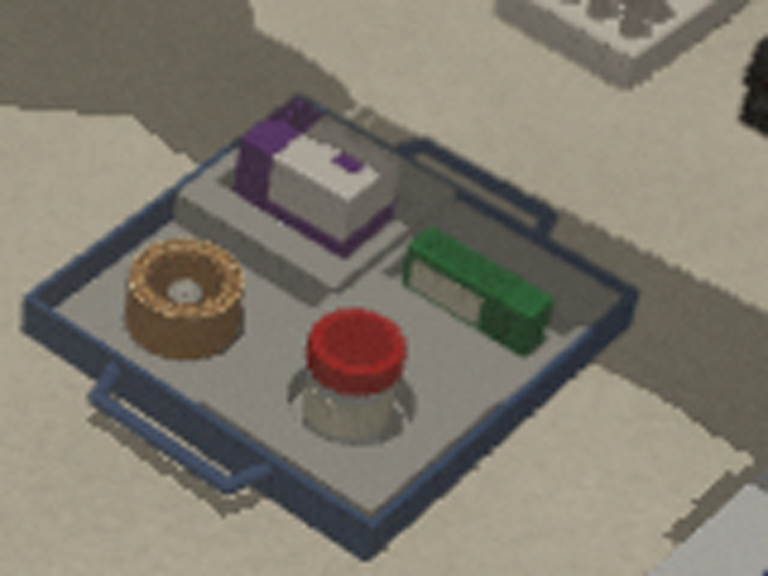

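View pics/top_fin.png

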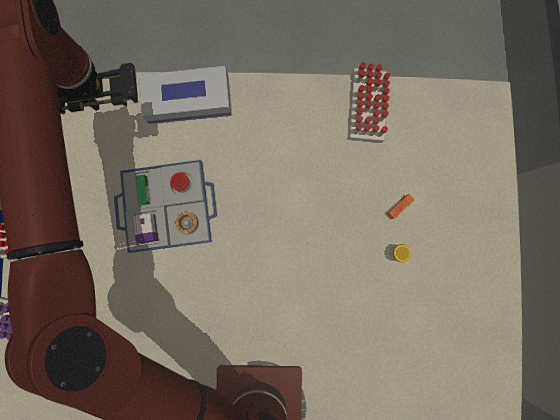

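View pics/w_fin.png

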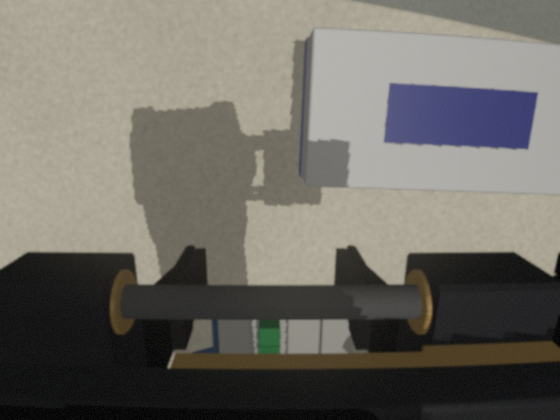

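The scene crop shows the pot, roll, box and mailer all seated. The look-alikes look unmoved in the top view at (402,253) and (400,206). A numerical check follows.

Run:
```python
from meas import *
t=read_camera('top'); s=read_camera('scene')
R=dict(red=((0,130,60),(8,255,255),.070,(165,165,200,200),.062),green=((50,90,20),(85,255,255),.040,(125,165,165,215),0),tan=((5,60,40),(18,255,255),.040,(165,203,205,240),0),yellow=((20,130,90),(32,255,255),.062,(385,240,420,270),0),orange=((4,130,90),(15,255,255),.032,(380,190,420,225),0))
hz=lambda c,m:[np.round(1000*np.median(x),1) for x in [[pz(c,u,v)[2] for v,u in np.argwhere(cv2.erode(m,np.ones((3,3)))>0)]]]
for k,(lo,hi,h,b,_) in R.items():
    m=mask(t,lo,hi,b); P=hull(m,t,h); print(k,m.sum(),rect(P),'med height',hz(t,m))
ex=np.array([np.cos(np.radians(8.6)),np.sin(np.radians(8.6))]);ey=np.array([-ex[1],ex[0]])
hsv=cv2.cvtColor(t['color'],cv2.COLOR_RGB2HSV)
im=cv2.resize(t['color'][150:260,105:225][:,:,::-1],None,fx=5,fy=5,interpolation=cv2.INTER_CUBIC); cv2.imwrite('pics/t_fin5.png',cv2.convertScaleAbs(im,alpha=1.5))
print('box top heights',[np.round(1000*pz(t,u,v)[2]) for u in (142,147,152) for v in (222,228,234)])
# scene lid
m=mask(s,(0,130,60),(8,255,255),(355,155,395,195)); print('scene red',rect(hull(m,s,.070)),hz(s,m))
st=pickle.load(open('top0.pkl','rb'))
for k in ('yellow','orange'):
    lo,hi,h,b,_=R[k]; print(k,'start',rect(hull(mask(st,lo,hi,b),st,h)))
```

```text
red 233 (606.6, 220.5, 45.7, 43.0, -89.1) med height [np.float64(68.9)]
green 250 (587.6, 326.4, 81.0, 29.0, 9.0) med height [np.float64(38.2)]
tan 271 (501.3, 202.9, 60.0, 56.8, -88.9) med height [np.float64(38.8)]
yellow 247 (426.3, -374.6, 45.7, 45.2, -7.8) med height [np.float64(61.4)]
orange 232 (552.9, -381.7, 84.6, 21.3, -45.6) med height [np.float64(30.9)]
box top heights [np.float64(56.0), np.float64(57.0), np.float64(57.0), np.float64(57.0), np.float64(55.0), np.float64(58.0), np.float64(42.0), np.float64(51.0), np.float64(54.0)]
scene red (614.2, 216.6, 57.3, 44.7, -42.8) [np.float64(69.9)]
yellow start (426.4, -374.9, 45.0, 43.3, -0.6)
orange start (555.0, -383.8, 78.7, 21.3, -45.6)
```

View pics/t_fin5.png

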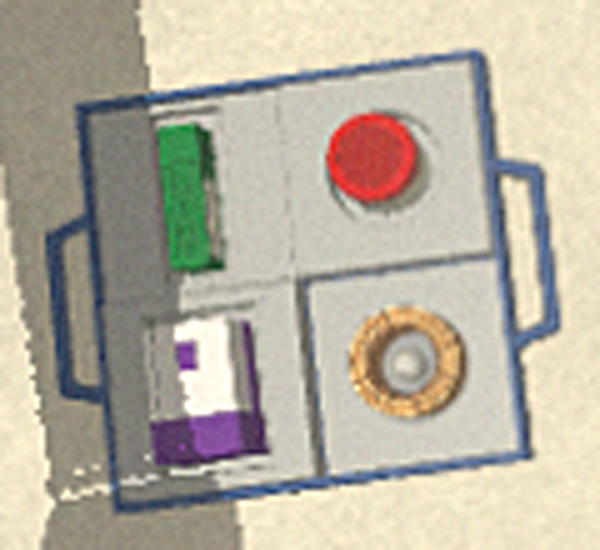

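Top heights read 69, 38, 39 and 57 mm, against 70, 40, 40 and 58 mm expected when seated. The untouched look-alikes read about 1 mm low in the same way, so this matches. The visible centres lie within a few mm of their places, so I'm handing in.

Run:
```python
from bench import workorder, observe
print(observe()['t'], workorder.sign_off())
```

```text
the job is handed in; nothing more can be done
35.6 None
```

I packed all four things into the blue tray and handed the job in at 35.6 s. The red pot is in the round well, the label roll is over the spindle, the lancet box is in the wide pocket and the green mailer is in the long narrow pocket. Each was lowered to light contact (8–15 N on the wrist) at the expected floor height before I released it.

**Seating:** Top heights from the top camera were about 69, 39, 57 and 38 mm for pot, roll, box and mailer. Seated, they should read 70, 40, 58 and 40 mm. The untouched look-alikes read about 1 mm low in the same way.

**Position:** In the last top view the pot and roll centres were within about 3 mm of their places. The box and mailer I judged from their positions at release and the final pictures, which show them lying along their pockets.

**Look-alikes:** The yellow-lidded pot measured the same as at the start. The orange mailer differed by about 3 mm, which is mask noise at that pixel size, as the arm never went near it.

**Checks that disagreed:**
- The cameras differed by 2–5 mm throughout, so I used values in between.
- In the final check the scene-camera fit of the red lid read 8 mm and 4 mm away (x and y) from the top-camera fit. That mask also took in the side of the lid, so I did not rely on it.
- The top-camera fit of the mailer gave about 8 mm off its slot centre. Its mask also took in the mailer's side, and the release pose was within 1 mm of the target.

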